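Roll a drying cartridge neck-up and dock it under the filling funnel

ROBOT

A 6-joint arm with a two-finger parallel gripper is mounted at the origin on a cart in front of the work surface, level with it; the furniture and walls round the work are solid. World frame = base frame: x ahead of the robot, y to its left, z up, the work surface at z = 0. Lengths are in m, angles in rad, forces in N, time in s.
With the tool pointing down it reaches from about 0.25 to 0.775 m from the base axis. Payload 4 kg.
Tool frame: the origin (TCP) lies at the very end of the fingers, on their centre line; the grasp point (between the pads) lies tcp_to_grasp behind it (tcp_to_grasp is the distance from the TCP to the grasp point, in m); z points along the fingers, y is the direction in which the jaws open and shut (so a half turn about z gives the same grasp; the last joint's range is limited). The gripper opens to 94 mm and grips with 3 to 60 N. Pads are 16 mm wide; open, the fingers measure 119 mm over their backs; the gripper's body (75 mm by 177 mm) begins 78 mm behind the grasp point.
Start: joints at [-1.298, 0.087, 1.371, -0, 1.684, -0.103], TCP at [0.202, -0.512, 0.206] pointing down, gripper open.
Joint ranges: [-3.1, 3.1], [-0.76, 2.03], [0.27, 2.55], [-1.08, 4.22], [0.17, 2.65], [-2.57, 2.57]. Speed limits (rad/s): [2.79, 2.79, 3.14, 3.14, 3.14, 3.14].

INTERFACE

Orientations are given as [roll, pitch, yaw] about the fixed x, y, z axes, in that order (R = Rz(yaw) Ry(pitch) Rx(roll)).
In Python, from bench import * gives the robot as it stands.
- The arm moves only by the tool play_rows, never from a script. Its argument "rows" is a list of rows, each a list of 3 entries, a list of its own where there are three numbers: the finger opening in cm, from 0 to 9.4, then the shift along the world's x, y, z in cm, then the turn, a rotation vector about the world's x, y, z in rad. A call has 1 to 8 rows; each row is the pose to reach, as a shift and turn from the pose commanded when the call began; what a row does not reach only later rows make up. A row lasts 1/12 s, in which the tool goes at most 41.7 mm and 7.16 degrees, less where a joint would pass 70% of its speed; a pose out of reach is approached as far as the arm can. A call with a gripper value outside its range is refused whole. The fingers move at their own pace and stop on an object; the grip force is fixed at half the most. Time passes only in rows, so rows that repeat a pose let the fingers close. It gives the time, the measured TCP pose, the force and the opening at its end, in the units of the state.
- get_obs(): the state, without advancing time (a new reading comes with each control period).
- snapshot(name): name is "scene" or "top"; returns a dict with "pixels" (480x640x3 uint8, red, green, blue), "fx", "fy", "cx", "cy" (pixels), "rvec" (rotation vector, rad) and "tvec" (3), from world to camera coordinates, as OpenCV has them. Camera axes: x right, y down, z forward; pixel columns grow to the right and rows downward; lengths in m; the calibration is good to about 2 mm. A picture is of the moment at which its call begins. There is no depth.
- close_job(): hands the job in, once; it reports no verdict.
Trained networks look in the newest picture that a camera, given by its name, has taken for a name from the list of things; names that differ only in an ending like _2 or _b are one class to them, and where a whole thing is asked for, a point or a joint stands for the part that bears it (a point fixed in the world has none). Each returns a list of dicts, best first, with "confidence" (0 to 1); they miss things now and then, are a little off and sometimes report something else, mostly with a low value. They report only what shows in the picture. A call takes as long as a camera call.
- silhouettes(camera, label): "mask" (480x640 bool, what is visible of it) and "point" ([row, column] in pixels, amid what is visible of it).
The state is a dict: "time": time; "joint_positions": joint angles; "qvel": joint speeds; "joint_torque": joint torques, N m; "tool_pos": TCP position; "ee_rot": TCP orientation; "wrist_force": force on the tool from outside, world axes, zero at the start; "wrist_torque": the same for the moment, N m; "width": finger opening in m.
Only numpy, scipy, OpenCV 4.12 (cv2) and the standard library are available. Lean on these libraries where they do the work, as an engineer would, in place of code of your own. Each camera call takes 0.05 s, during which the arm holds its last target. There are 200 camera calls.

TASK

Get the drying cartridge ready for refilling: roll it along the bench, without lifting it, until its filler neck points straight up, then lay it that way in the two V saddles of the stand's carriage, the neck end towards the funnel. Let go and push the carriage fully home, so that the neck stands under the funnel's spout; leave the other things on the bench where they are.

Things in the scene. Friction and masses are not known exactly. Their poses are not given: they have to be found in the camera images.
- cartridge: Drying cartridge, 0.35 kg: aluminium tube 54 mm thick, grey end caps 60 mm thick, 20 mm long (it rolls on them, axis 30 mm over the bench), 160 mm over the caps, 184 over the hose stubs. Origin (and centre of mass) on the axis at mid-length; z along the axis to the end with the neck (starts pointing left), x out through the neck. It stays where it is left. Grip the tube's middle.
- neck (a point): Centre of the rim of the white filler neck (22 mm in diameter, 19 mm out of the tube's side), 46 mm from the cartridge's axis and 50 mm from its middle. Axes as the cartridge's. It starts on the side towards the robot, 60 to 100 degrees from straight up: roll the cartridge away from the robot. A thin fixed white tube lies across the bench beyond it (x about 0.51) and rises to a blue bottle behind.
- stand: Fixed filling stand: grey base 120 x 400 mm, 11 mm high, origin at the centre of its underside; y along the rail, from the saddles' end to the funnel's end. At the far end stands a rod, 246 mm high, with the funnel (74 mm wide, top 207 mm over the bench) and the neck guide.
- saddle (a point): Moves with the carriage: where the cartridge's origin belongs when it lies in the saddles, 84 mm over the bench, 42 over the carriage plate. y along the rail to the funnel (the cartridge's z must point so), z up. Two 90-degree V saddles, 13 mm long, tops 5 mm below and 33 mm beside the axis, hold the tube 48 mm before and behind, inside the end caps: 5 mm play each way. Fingers fit between them.
- tab (a point): Push tab, an upright aluminium plate with a black top edge at the carriage's rear end, 125 mm behind the saddle point: 46 mm wide, 6 mm thick (black edge 50 x 12 mm, 10 mm high), top 126 mm over the bench. This point is in its middle, 10 mm below the top. y along the rail to the funnel, z up.
- carriage (a joint): Travel of the carriage in m: 0 pulled out to the rear, 0.110 fully home against its stop at the funnel's end; starts near 0, friction 1.5 N, stays where left. On the last half the neck runs in between two fixed bars (118 to 130 mm over the bench, 25 mm apart; the flared mouth, 42 mm wide, begins 55 mm before the spout): they right a neck that leans up to about 10 degrees; one that leans more may jam.
- spout (a point): Lower end of the steel funnel's spout, fixed to the stand: 13 mm thick, 137 mm over the bench, 7 mm over the neck rim of a docked cartridge. y along the rail away from the saddles, z up.
- marker: Bystander: black marker pen 138 mm long, 13 mm thick, lying to the right of the cartridge, about square to it. Origin near the middle of its length.
- beaker: Bystander: glass beaker, 72 mm in diameter, 95 mm high, behind the work. Origin at the centre of its underside.
- jar: Bystander: white screw-cap bottle 37 mm in diameter, 88 mm high, behind the work. Origin at the centre of its underside.

How it is judged:
By the outcome, as a careful person would: the job done as asked, in the order asked, and still so for the second after the job is handed in, with the robot touching nothing.
It also fails if it takes over 61 s, if anything falls off the work surface, if the arm or the gripper's body presses on something with over 40 N, if the wrist force passes 120 N, or if a joint passes its speed limit or range.

## Working session

There is one attempt and no reset: what is moved stays moved. The work goes in short steps, Python scripts to look and compute and a tool call to move; the robot and the scene stay as the last step left them, time stands still between calls to the robot, and variables do not carry over. Pictures are saved under pics/ and viewed, about 8 in all and at most 12, crops included, and the job is handed in when it is done.

Besides the shell and the picture viewer there is one more tool, called after "Request:" by a JSON object that holds its "op" and its "data". play_rows: Moves the arm, as the interface text tells. Its arguments: {"type":"object","properties":{"rows":{"type":"array"}},"required":["rows"]}

```bash
ls; mkdir -p pics
cat > h.py <<'E'
from bench import *
import numpy as np, cv2
def cam(s):
    R=cv2.Rodrigues(np.array(s["rvec"],float))[0]; t=np.array(s["tvec"],float).ravel()
    return R,t,np.array([[s["fx"],0,s["cx"]],[0,s["fy"],s["cy"]],[0,0,1.]])
def proj(s,P):
    R,t,K=cam(s); p=(K@(R@np.atleast_2d(P).T+t[:,None])).T; return p[:,:2]/p[:,2:]
def ray(s,uv):
    R,t,K=cam(s); d=R.T@np.linalg.inv(K)@np.array([uv[0],uv[1],1.]); return -R.T@t,d/np.linalg.norm(d)
def atz(s,uv,z):
    c,d=ray(s,uv); return c+d*(z-c[2])/d[2]
def tri(s1,uv1,s2,uv2):
    c1,d1=ray(s1,uv1);c2,d2=ray(s2,uv2)
    a=np.linalg.lstsq(np.c_[d1,-d2],c2-c1,rcond=None)[0]
    p,q=c1+a[0]*d1,c2+a[1]*d2; return (p+q)/2,np.linalg.norm(p-q)
def snap(n,f=None):
    s=snapshot(n)
    if f: cv2.imwrite("pics/"+f,s["pixels"][:,:,::-1])
    return s
E
python3 - <<'E'
from h import *
import pickle
S={n:snap(n,n+"0.png") for n in("scene","top")}
pickle.dump(S,open("s0.pkl","wb"))
for n,s in S.items():
    R,t,K=cam(s);print(n,(-R.T@t).round(3),s["fx"])
for l in["cartridge","neck","stand","saddle","tab","spout","marker","beaker","jar"]:
    r={}
    for n in S:
        d=silhouettes(n,l)
        r[n]=d[0]["point"][::-1] if d else None
        print(l,n,[(np.round(x["point"]),round(x["confidence"],2),int(x["mask"].sum())) for x in d[:2]])
    if all(v is not None for v in r.values()): print("   tri",[np.round(v,4) for v in tri(S["scene"],r["scene"],S["top"],r["top"])])
o=get_obs();print(o["tool_pos"],o["ee_rot"],o["time"])
import bench;print([x for x in dir(bench) if 'grasp' in x.lower()],getattr(bench,'tcp_to_grasp',None))
E
```

```text
pics
scene [-0.412  0.62   1.094] 565.9607982757177
top [3.450e-01 1.000e-03 1.404e+00] 558.3307182003442
cartridge scene []
cartridge top [(array([286., 396.]), 0.76, 1598)]
neck scene []
neck top [(array([189., 346.]), 0.33, 838)]
stand scene [(array([304., 200.]), 0.81, 8467)]
stand top []
saddle scene [(array([291., 247.]), 0.77, 2561)]
saddle top [(array([238., 239.]), 0.62, 2955)]
   tri [array([0.4969, 0.2102, 0.0348]), np.float64(0.0103)]
tab scene [(array([291., 241.]), 0.88, 2692)]
tab top [(array([241., 240.]), 0.83, 2982)]
   tri [array([0.495 , 0.2151, 0.0381]), np.float64(0.0104)]
spout scene [(array([298., 201.]), 0.59, 8270)]
spout top [(array([235., 207.]), 0.57, 8064), (array([237., 240.]), 0.24, 2946)]
   tri [array([0.5133, 0.3048, 0.0514]), np.float64(0.0338)]
marker scene [(array([233., 441.]), 0.38, 84)]
marker top [(array([271., 472.]), 0.69, 254)]
   tri [array([ 0.413 , -0.3853, -0.0199]), np.float64(0.0327)]
beaker scene [(array([222., 301.]), 0.74, 898)]
beaker top [(array([184., 344.]), 0.87, 842)]
   tri [array([ 0.6306, -0.049 ,  0.0438]), np.float64(0.0083)]
jar scene [(array([200., 351.]), 0.63, 325)]
jar top [(array([190., 420.]), 0.67, 244)]
   tri [array([ 0.6219, -0.2312,  0.0421]), np.float64(0.0023)]
[ 0.20183783 -0.51163773  0.20551972] [3.14147402e+00 4.38061296e-05 3.75796765e-01] 1.0
['tcp_to_grasp'] 0.0188
```

Run:
```python
import cv2
a=cv2.imread("pics/top0.png")[130:340,120:520];cv2.imwrite("pics/top0c.png",cv2.resize(a,(800,420),interpolation=cv2.INTER_CUBIC))
a=cv2.imread("pics/scene0.png")[150:400,110:510];cv2.imwrite("pics/scene0c.png",cv2.resize(a,(800,500),interpolation=cv2.INTER_CUBIC))
```

```text
(no output)
```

View pics/top0c.png

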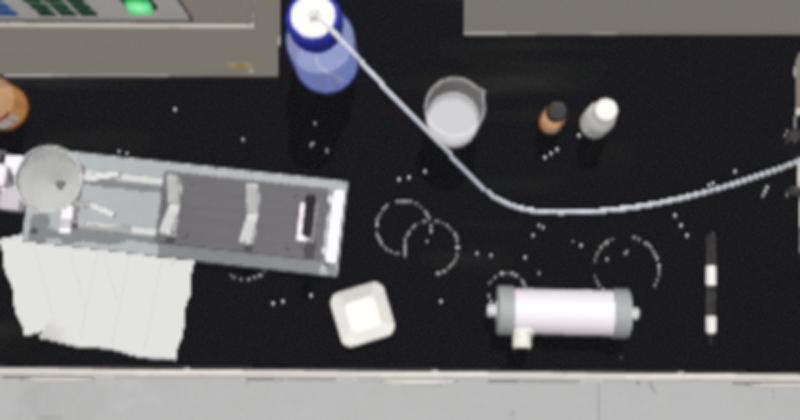

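View pics/scene0c.png

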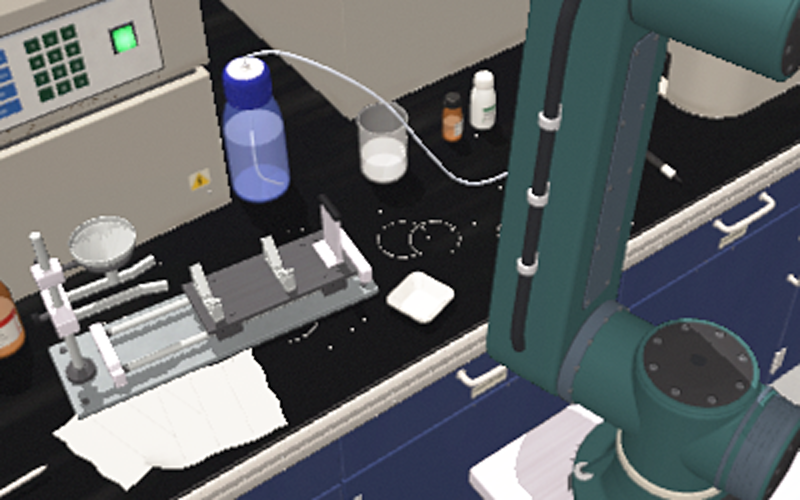

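The top view shows the cartridge at crop (565,312) with stubs at (491,311) and (637,313). Its neck is at (522,340), on the robot side and towards the left end. The stand is at the left, turned about 8°, with the tab at (308,216), saddles at (250,213) and (172,203), and the funnel at (50,178). In the scene view the arm hides the cartridge.

Run:
```python
from h import *
import pickle
S=pickle.load(open("s0.pkl","rb"));T=S["top"];C=S["scene"]
t=lambda u,v:(120+u/2,130+v/2); c=lambda u,v:(110+u/2,150+v/2)
L=atz(T,t(491,311),.03);R=atz(T,t(637,313),.03)
print("stubs",L.round(4),R.round(4),np.linalg.norm(L-R),"mid",((L+R)/2).round(4))
print("neck rim c",atz(T,t(522,340),.035).round(4))
print("neck edge",atz(T,t(522,348),.035).round(4))
m=silhouettes("top","cartridge")[0]["mask"]; print(cv2.minAreaRect(np.argwhere(m)[:,::-1].astype(np.float32)))
# tab black top edge, ends
print("tab tri",tri(T,t(308,216),C,c(331,207)))
# saddle tops z .079
for n,p in dict(s1a=(172,177),s1b=(170,235),s2a=(252,186),s2b=(248,243)).items(): print(n,atz(T,t(*p),.079).round(4))
print("tab ends",atz(T,t(311,196),.126).round(4),atz(T,t(306,237),.126).round(4))
for n,p in dict(b1=(347,181),b2=(338,275)).items(): print(n,atz(T,t(*p),.011).round(4))
print("funnel",atz(T,t(50,178),.207).round(4),tri(T,t(50,178),C,c(103,240)))
print("tube x", atz(T,t(565,212),.004).round(4))
```

```text
stubs [ 0.3844 -0.0988  0.03  ] [ 0.3834 -0.2774  0.03  ] 0.1785254641399391 mid [ 0.3839 -0.1881  0.03  ]
neck rim c [ 0.3493 -0.1362  0.035 ]
neck edge [ 0.3397 -0.1361  0.035 ]
((400.8358154296875, 289.3419494628906), (74.12690734863281, 30.8466854095459), 1.9414864778518677)
tab tri (array([0.48877088, 0.11818173, 0.12142124]), np.float64(0.002776648816424129))
s1a [0.5404 0.2876 0.079 ]
s1b [0.4704 0.2878 0.079 ]
s2a [0.5301 0.1911 0.079 ]
s2b [0.4615 0.1943 0.079 ]
tab ends [0.5124 0.1158 0.126 ] [0.4648 0.1208 0.126 ]
b1 [0.5468 0.081  0.011 ]
b2 [0.4282 0.0907 0.011 ]
funnel [0.5195 0.3928 0.207 ] (array([0.5196901 , 0.39356516, 0.20205971]), np.float64(0.0018204196508364752))
tube x [ 0.5103 -0.194   0.004 ]
```

Request:
{"op": "play_rows", "data": {"rows": [[9.4,[2,3.4,0],[0,0,0.12]],[9.4,[4,6.8,0],[0,0,0.24]],[9.4,[6,10.2,0],[0,0,0.36]],[9.4,[8,13.6,0],[0,0,0.48]],[9.4,[10,17,0],[0,0,0.6]],[9.4,[12,20.4,0],[0,0,0.72]],[9.4,[14,23.8,0],[0,0,0.84]],[9.4,[16,27.2,0],[0,0,0.96]]]}}

```text
time: 1.72
tool_pos: [0.3624, -0.2379, 0.2058]
ee_rot: [3.141, 0.0, 1.341]
wrist_force: [0.7, 0.4, -1.1]
width: 0.094
```

Request:
{"op": "play_rows", "data": {"rows": [[9.4,[1.2,2.6,0],[0,0,0.12]],[9.4,[2.2,5.2,0],[0,0,0.235]],[9.4,[2.2,5.2,-4],[0,0,0.235]],[9.4,[2.2,5.2,-8],[0,0,0.235]],[9.4,[2.2,5.2,-8],[0,0,0.235]]]}}

```text
time: 2.13
tool_pos: [0.3773, -0.1825, 0.1154]
ee_rot: [-3.124, -0.011, 1.572]
wrist_force: [-1.4, 0.8, -1.5]
width: 0.0939
```

Request:
{"op": "play_rows", "data": {"rows": [[9.4,[0,0,0],[0,0,0]],[9.4,[0,0,0],[0,0,0]]]}}

```text
time: 2.3
tool_pos: [0.385, -0.1887, 0.1279]
ee_rot: [3.139, 0.002, 1.57]
wrist_force: [0.2, -0.2, 1.8]
width: 0.0945
```

Request:
{"op": "play_rows", "data": {"rows": [[9.4,[0,0,-3.5],[0,0,0]],[9.4,[0,0,-7],[0,0,0]],[9.4,[0,0,-10],[0,0,0]],[7,[0,0,-11.4],[0,0,0]],[6,[0,0,-11.4],[0,0,0]],[6,[0,0,-11.4],[0,0,0]],[6,[0,0,-11.4],[0,0,0]],[6,[0,0,-11.4],[0,0,0]]]}}

```text
time: 2.97
tool_pos: [0.3862, -0.1894, 0.0147]
ee_rot: [3.136, 0.003, 1.57]
wrist_force: [0.4, 0.6, 0.2]
width: 0.0643
```

Request:
{"op": "play_rows", "data": {"rows": [[6,[0.4,0,0],[0,0,0]],[6,[0.8,0,0],[0,0,0]],[6,[1.2,0,0],[0,0,0]],[6,[1.6,0,0],[0,0,0]],[6,[2.0,0,0],[0,0,0]],[6,[2.4,0,0],[0,0,0]],[6,[2.8,0,0],[0,0,0]],[6,[3,0,0],[0,0,0]]]}}

```text
time: 3.63
tool_pos: [0.4145, -0.1876, 0.0114]
ee_rot: [3.141, -0.0, 1.571]
wrist_force: [-0.1, 0.1, -0.2]
width: 0.06
```

Request:
{"op": "play_rows", "data": {"rows": [[6,[0,0,0],[0,0,0]],[7,[0,0,0],[0,0,0]],[9.4,[0,0,0],[0,0,0]],[9.4,[0,0,0],[0,0,0]],[9.4,[0,0,0],[0,0,0]]]}}

```text
time: 4.05
tool_pos: [0.4137, -0.1876, 0.0115]
ee_rot: [-3.142, 0.0, 1.571]
wrist_force: [-0.5, 0.2, 0.1]
width: 0.0833
```

Request:
{"op": "play_rows", "data": {"rows": [[9.4,[0,0,4],[0,0,0]],[9.4,[0,0,8],[0,0,0]],[9.4,[0,0,12],[0,0,0]],[9.4,[0,-3,15],[0,0,0]],[9.4,[0,-7,16],[0,0,0]],[9.4,[0,-11,16],[0,0,0]],[9.4,[0,-15,16],[0,0,0]],[9.4,[0,-19,16],[0,0,0]]]}}

```text
time: 4.72
tool_pos: [0.4137, -0.3796, 0.1723]
ee_rot: [3.14, 0.001, 1.571]
wrist_force: [1.9, -0.5, 0.1]
width: 0.0939
```

Run:
```python
from h import *
import pickle
S={n:snap(n) for n in("scene","top")}
pickle.dump(S,open("s1.pkl","wb"))
a=S["top"]["pixels"][220:320,340:500,::-1];b=S["scene"]["pixels"][190:340,290:490,::-1]
A=cv2.resize(a,(800,500),interpolation=cv2.INTER_CUBIC)
cv2.imwrite("pics/t1.png",A)
o=cv2.resize(b,(400,300))
cv2.imwrite("pics/t1.png",np.vstack([cv2.resize(a,(480,300),interpolation=cv2.INTER_CUBIC),np.pad(o,((0,0),(0,80),(0,0)))]))
```

```text
(no output)
```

View pics/t1.png

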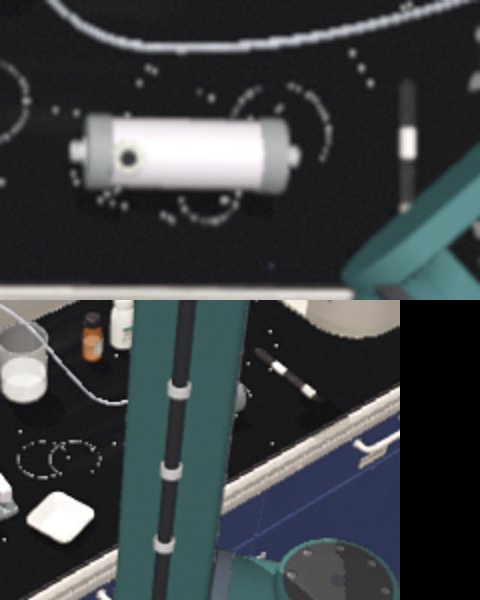

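The neck is now almost up: its rim centre is at crop (128,158), just below the axis line through the stubs at (78,151) and (293,155). The scene camera is blocked by the arm.

```bash
cat >> h.py <<'E'
def neckang(T,l,r,n):
    L,R=atz(T,l,.03),atz(T,r,.03);m=(L+R)/2;ax=(L-R)/np.linalg.norm(L-R)
    f=np.array([ax[1],-ax[0],0]);ph=0.
    for _ in range(20):
        N=atz(T,n,.03+.046*np.cos(ph));ph=np.arcsin(np.clip((N-m)@f/.046,-1,1))
    print("mid",m.round(4),"yaw deg",np.degrees(np.arctan2(-ax[0],ax[1])).round(2),"len",np.linalg.norm(L-R).round(4),"neck along",((N-m)@ax).round(4),"phi(+away)",np.degrees(ph).round(1),"roll mm",(-ph*30).round(1))
E
python3 - <<'E'
from h import *
import pickle
T=pickle.load(open("s1.pkl","rb"))["top"]
t=lambda u,v:(340+(u+.5)/3-.5,220+(v+.5)/3-.5)
neckang(T,t(78,151),t(293,155),t(128,158))
# refine: dark hole centroid and cap silhouette
g=cv2.cvtColor(T["pixels"],cv2.COLOR_RGB2GRAY).astype(float)
y0,y1,x0,x1=266,279,376,391
w=np.clip(150-g[y0:y1,x0:x1],0,None);yy,xx=np.mgrid[y0:y1,x0:x1]
h=((w*xx).sum()/w.sum(),(w*yy).sum()/w.sum());print("hole",h)
l=[];
for x in list(range(370,376))+list(range(428,435)):
    c=g[250:295,x];k=np.where(c>60)[0];k=k[(k>4)&(k<40)];print(x,k.min()+250,k.max()+250,end="; ")
E
```

```text
mid [ 0.4214 -0.1872  0.03  ] yaw deg -0.61 len 0.1758 neck along 0.0516 phi(+away) -9.3 roll mm 4.8
hole (np.float64(382.26938136256854), np.float64(272.451057165231))
370 258 282; 371 258 282; 372 258 286; 373 258 287; 374 258 287; 375 258 285; 428 259 283; 429 259 283; 430 259 284; 431 256 284; 432 255 284; 433 255 283; 434 255 283;
```

Request:
{"op": "play_rows", "data": {"rows": [[9.4,[0.4,4,0],[0,0,0]],[9.4,[0.4,8,0],[0,0,0]],[9.4,[0.4,12,0],[0,0,0]],[9.4,[0.4,16,0],[0,0,0]],[9.4,[0.4,19,0],[0,0,0]],[9.4,[0.4,19.2,0],[0,0,0]],[9.4,[0.4,19.2,-4],[0,0,0]],[9.4,[0.4,19.2,-8],[0,0,0]]]}}

```text
time: 5.48
tool_pos: [0.4203, -0.1862, 0.094]
ee_rot: [3.134, 0.005, 1.573]
wrist_force: [0.8, -0.1, -0.6]
width: 0.0936
```

Request:
{"op": "play_rows", "data": {"rows": [[9.4,[0,0,-3.5],[0,0,0]],[9.4,[0,0,-6.5],[0,0,0]],[7,[0,0,-8],[0,0,0]],[6,[0,0,-8],[0,0,0]],[5.6,[0,0,-8],[0,0,0]],[5,[0,0,-8],[0,0,0]],[5,[0,0,-8],[0,0,0]],[5,[0,0,-8],[0,0,0]]]}}

```text
time: 6.15
tool_pos: [0.4192, -0.1865, 0.0134]
ee_rot: [3.138, 0.002, 1.571]
wrist_force: [-0.2, 0.2, 0.7]
width: 0.0577
```

Run:
```python
from h import *
import pickle
o=get_obs();print(o["tool_pos"],o["width"],o["wrist_force"])
T=snap("top");pickle.dump(T,open("s2.pkl","wb"))
a=T["pixels"][220:320,340:500,::-1]
cv2.imwrite("pics/t2.png",cv2.resize(a,(800,500),interpolation=cv2.INTER_CUBIC))
```

```text
[ 0.41918565 -0.18647113  0.01339924] 0.05769115415485671 [-0.1957096   0.19070401  0.70573793]
```

View pics/t2.png

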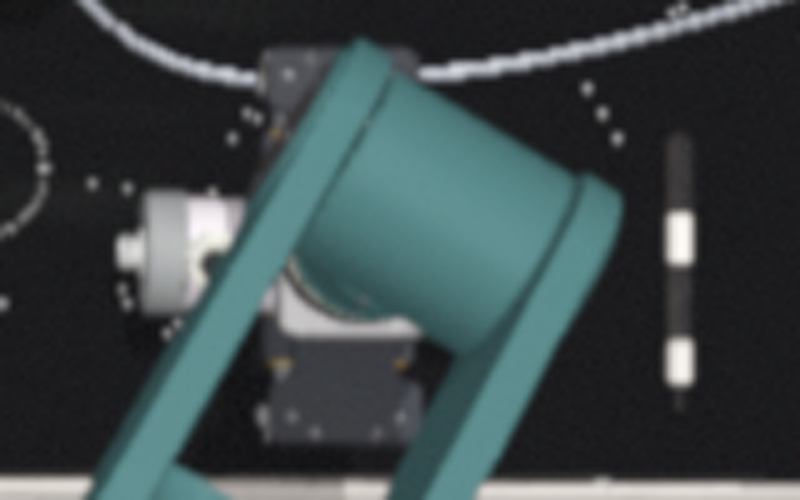

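The wrist link mostly hides the neck, though its hole is partly visible near crop (212,263). I'll close fully, then roll about 8° in the grip.

Request:
{"op": "play_rows", "data": {"rows": [[5,[0,0,0],[0,0,0]],[5,[0,0,0],[0,0,0]],[5,[0,0,0],[0,0,0]]]}}

```text
time: 6.45
tool_pos: [0.4193, -0.1864, 0.0132]
ee_rot: [3.138, 0.002, 1.571]
wrist_force: [1.1, 0.3, 5.5]
width: 0.0536
```

Request:
{"op": "play_rows", "data": {"rows": [[5,[0.05,0,0],[0,0.045,0]],[5,[0.1,0,0],[0,0.09,0]],[5,[0.16,0,0],[0,0.14,0]],[5,[0.16,0,0],[0,0.14,0]],[6,[0.16,0,0],[0,0.14,0]],[7,[0.16,0,0],[0,0.14,0]],[7,[0.16,0,0],[0,0.14,0]],[7,[0.16,0,0],[0,0.14,0]]]}}

```text
time: 7.12
tool_pos: [0.4188, -0.1854, 0.011]
ee_rot: [-3.001, -0.001, 1.571]
wrist_force: [-0.3, 0.6, -0.2]
width: 0.07
```

Request:
{"op": "play_rows", "data": {"rows": [[7,[0,0,1.5],[0,0,0]],[7,[0.3,0,4],[0,0,0]],[9.4,[0.4,0,8],[0,0,0]],[9.4,[0,0,12],[0,-0.07,0]],[9.4,[0,-4,15],[0,-0.14,0]],[9.4,[0,-8,15],[0,-0.14,0]],[9.4,[0,-12,15],[0,-0.14,0]],[9.4,[0,-16,15],[0,-0.14,0]]]}}

```text
time: 7.78
tool_pos: [0.4192, -0.3455, 0.1632]
ee_rot: [3.139, 0.002, 1.571]
wrist_force: [1.1, -0.0, -0.5]
width: 0.0941
```

Run:
```python
from h import *
import pickle
T=snap("top");pickle.dump(T,open("s3.pkl","wb"))
a=T["pixels"][230:310,350:470,::-1]
cv2.imwrite("pics/t3.png",cv2.resize(a,(720,480),interpolation=cv2.INTER_CUBIC))
```

```text
(no output)
```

View pics/t3.png

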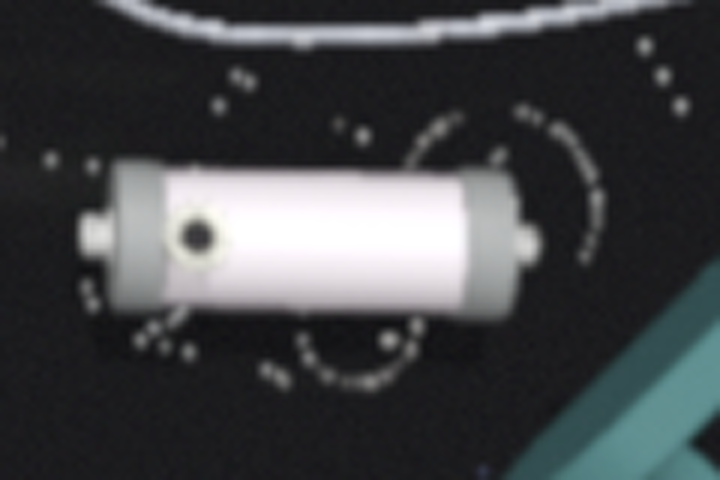

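The rim centre is at crop (200,236), with the stubs at (95,236) and (530,245).

Run:
```python
from h import *
import pickle
T=pickle.load(open("s3.pkl","rb"))
t=lambda u,v:(350+(u+.5)/6-.5,230+(v+.5)/6-.5)
neckang(T,t(80,236),t(541,245),t(200,236))
m=[x for x in silhouettes("top","cartridge")][0]["mask"]
r=cv2.minAreaRect(np.argwhere(m)[:,::-1].astype(np.float32));print(r)
g=cv2.cvtColor(T["pixels"],cv2.COLOR_RGB2GRAY).astype(float)
x0,x1=371,378
for x in [370,372,374,376,429,431,433,434]:
    c=g[250:295,x];# subpixel 60 crossings
    i=np.arange(45);k=np.where(c>60)[0];k=k[(k>3)&(k<36)]
    a=k.min();b=k.max()
    print(x,round(250+a-(c[a]-60)/(c[a]-c[a-1]),2),round(250+b+(c[b]-60)/(c[b]-c[b+1]),2),end="; ")
w=np.clip(130-g[264:275,376:390],0,None);yy,xx=np.mgrid[264:275,376:390];print("\nhole",(w*xx).sum()/w.sum(),(w*yy).sum()/w.sum())
```

```text
mid [ 0.4239 -0.1868  0.03  ] yaw deg -0.67 len 0.1885 neck along 0.0499 phi(+away) -2.2 roll mm 1.2
((400.9915466308594, 269.4822998046875), (74.05879211425781, 22.15448760986328), 1.0050859451293945)
370 255.78 281.47; 372 255.77 281.54; 374 255.88 283.14; 376 256.22 285.63; 429 257.15 282.85; 431 255.79 282.94; 433 253.97 282.76; 434 254.7 282.28; 
hole 382.47375 268.98125
```

Request:
{"op": "play_rows", "data": {"rows": [[9.4,[0.2,4,0],[0,0,0]],[9.4,[0.2,8,0],[0,0,0]],[9.4,[0.2,12,0],[0,0,0]],[9.4,[0.2,15.5,0],[0,0,0]],[9.4,[0.2,15.8,-2],[0,0,0]],[9.4,[0.2,15.8,-5],[0,0,0]],[9.4,[0.2,15.8,-8],[0,0,0]],[9.4,[0.2,15.8,-8],[0,0,0]]]}}

```text
time: 8.55
tool_pos: [0.4168, -0.182, 0.0751]
ee_rot: [-3.131, -0.007, 1.572]
wrist_force: [-0.9, 0.7, -0.3]
width: 0.094
```

Request:
{"op": "play_rows", "data": {"rows": [[9.4,[0,0,0],[0,0,0]]]}}

```text
time: 8.63
tool_pos: [0.4198, -0.1842, 0.0799]
ee_rot: [-3.137, -0.003, 1.571]
wrist_force: [0.8, -0.1, 0.5]
width: 0.094
```

Request:
{"op": "play_rows", "data": {"rows": [[9.4,[0,0,0],[0,0,0]],[9.4,[0,0,0],[0,0,0]]]}}

```text
time: 8.8
tool_pos: [0.4227, -0.1865, 0.0838]
ee_rot: [3.138, 0.002, 1.571]
wrist_force: [-0.1, -0.7, -0.1]
width: 0.0944
```

Request:
{"op": "play_rows", "data": {"rows": [[9.4,[0,0,-2],[0,0,0]],[9.4,[0,0,-4],[0,0,0]],[9.4,[0,0,-6],[0,0,0]],[7.5,[0,0,-7],[0,0,0]],[6.2,[0,0,-7],[0,0,0]],[6.2,[0,0,-7],[0,0,0]],[6.2,[0,0,-7],[0,0,0]]]}}

```text
time: 9.38
tool_pos: [0.4228, -0.1866, 0.0133]
ee_rot: [3.139, 0.002, 1.571]
wrist_force: [0.4, -0.1, 0.4]
width: 0.0708
```

Request:
{"op": "play_rows", "data": {"rows": [[6,[-0.1,0,0],[0,0,0]],[5,[-0.1,0,0],[0,0,0]],[5,[-0.1,0,0],[0,0,0]],[5,[-0.1,0,0],[0,0,0]],[5,[-0.1,0,0],[0,0,0]],[5,[-0.1,0,0],[0,0,0]],[5,[-0.1,0,0],[0,0,0]],[5,[-0.1,0,0],[0,0,0]]]}}

```text
time: 10.05
tool_pos: [0.4215, -0.1863, 0.0127]
ee_rot: [3.139, 0.001, 1.571]
wrist_force: [0.7, -0.4, 5.0]
width: 0.0535
```

Request:
{"op": "play_rows", "data": {"rows": [[5,[0.03,0,0],[0,0.025,0]],[5,[0.06,0,0],[0,0.05,0]],[5,[0.06,0,0],[0,0.05,0]],[5,[0.06,0,1.5],[0,0.05,0]],[5,[0.06,0,4.5],[0,0.05,0]],[5,[0.06,0,8],[0,0.05,0]],[5,[0.06,0,11],[0,0.05,0]],[5,[0.06,0,13],[0,0.05,0]]]}}

```text
time: 10.72
tool_pos: [0.4209, -0.1856, 0.1428]
ee_rot: [-3.091, 0.0, 1.571]
wrist_force: [0.7, -0.3, -3.9]
width: 0.0535
```

Request:
{"op": "play_rows", "data": {"rows": [[5,[0.3,2,2],[0,0,0]],[5,[0.8,5,4],[0,0,-0.02]],[5,[1.4,8.5,4],[0,0,-0.04]],[5,[2,12,4],[0,0,-0.06]],[5,[2.7,15.5,4],[0,0,-0.08]],[5,[3.4,19,4],[0,0,-0.1]],[5,[4.1,22.5,4],[0,0,-0.1]],[5,[4.8,26,4],[0,0,-0.1]]]}}

```text
time: 11.38
tool_pos: [0.4676, 0.0759, 0.1792]
ee_rot: [-3.087, 0.001, 1.471]
wrist_force: [0.7, 0.6, -3.4]
width: 0.0533
```

Request:
{"op": "play_rows", "data": {"rows": [[5,[0.8,3.5,0],[0,0,0]],[5,[1.5,7,0],[0,0,0]],[5,[2.2,10.5,0],[0,0,0]],[5,[2.7,13.5,0],[0,0,0]],[5,[3.0,15.5,0],[0,0,0]],[5,[3.0,16.5,0],[0,0,0]],[5,[3.0,16.7,0],[0,0,0]],[5,[3.0,16.7,0],[0,0,0]]]}}

```text
time: 12.05
tool_pos: [0.4982, 0.2408, 0.1799]
ee_rot: [-3.089, 0.003, 1.471]
wrist_force: [-0.5, -0.0, -3.9]
width: 0.0533
```

Request:
{"op": "play_rows", "data": {"rows": [[5,[0,0,-1],[0,0,0]],[5,[0,0,-3],[0,0,0]],[5,[0,0,-4],[0,0,0]],[5,[0,0,-4],[0,0,0]]]}}

```text
time: 12.38
tool_pos: [0.4968, 0.2391, 0.1375]
ee_rot: [-3.085, 0.004, 1.469]
wrist_force: [0.1, 0.1, -4.7]
width: 0.0535
```

Run:
```python
from h import *
import pickle
o=get_obs();print(o["tool_pos"],o["ee_rot"],o["wrist_force"])
S={n:snap(n) for n in("scene","top")};pickle.dump(S,open("s4.pkl","wb"))
a=S["top"]["pixels"][180:290,120:310,::-1];b=S["scene"]["pixels"][220:370,120:330,::-1]
cv2.imwrite("pics/t4.png",np.vstack([cv2.resize(a,(520,300),interpolation=cv2.INTER_CUBIC),cv2.resize(b,(520,300)) if 0 else cv2.resize(b,(520,300),interpolation=cv2.INTER_CUBIC)]))
```

```text
[0.49681917 0.23908301 0.13747945] [-3.08480721  0.00376144  1.4689724 ] [ 0.06961115  0.13454581 -4.74682977]
```

View pics/t4.png

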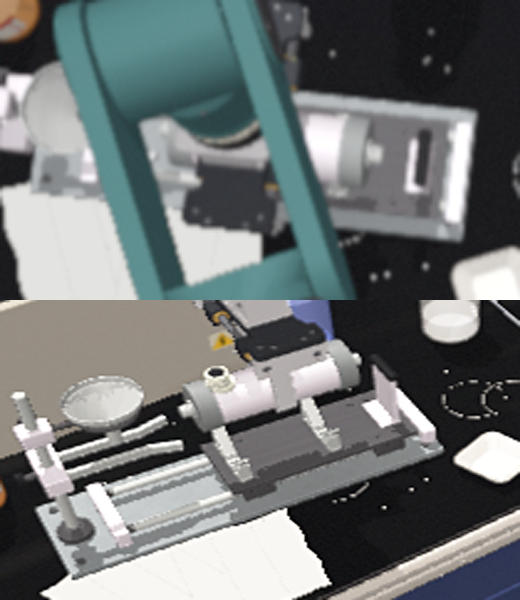

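The scene view is clear: the cartridge is held above the saddles, with its neck rim at crop (216,372) near the funnel end and pointing up. The tab is at (385,367) and the front stub at (182,411). In the top view the rear stub is at (383,153) and the tab edge at (424,158).

Run:
```python
from h import *
import pickle
S=pickle.load(open("s4.pkl","rb"));T=S["top"];C=S["scene"]
t=lambda u,v:(120+(u+.5)*190/520-.5,180+(v+.5)*110/300-.5); c=lambda u,v:(120+(u+.5)*210/520-.5,220+(v+.5)/2-.5)
cen=np.array([.4978,.2391,.1563]);d=np.array([.1018,.9948,0]);f=np.array([d[1],-d[0],0])
pr=lambda n,a:print(n,np.round(a,4))
pr("rear tip pred",cen-.092*d);pr("  cam top",atz(T,t(383,153),.1563))
pr("front tip pred px",proj(C,cen+.092*d));pr("  seen",c(180,411))
for ph in(-10,-5,0,5,10):
    r=np.radians(ph);pr(("neck px",ph),proj(C,cen+.05*d+.046*(np.cos(r)*np.array([0,0,1])+np.sin(r)*f)))
pr("  seen hole",c(215,372))
pr("tab top cam",atz(T,t(424,158),.126));pr("tab tri",tri(T,t(424,158),C,c(385,365))[0])
# saddle estimates with scene camera: predicted px of saddle tops
for sx,sy in((.5013,.2415),(.4985,.2405)):
    s=np.array([sx,sy,.079])
    for k in(.048,-.048):
        pr(("saddle",sx,k),[( (q[0]+.5-120)*520/210,(q[1]+.5-220)*2) for q in proj(C,[s+k*d+.033*f,s+k*d-.033*f])])
m=silhouettes("scene","neck");print([(x["point"],x["confidence"],x["mask"].sum()) for x in m[:2]])
S2=cv2.resize(C["pixels"][220:340,180:330,::-1],(800,640),interpolation=cv2.INTER_CUBIC)[:600];cv2.imwrite("pics/t4b.png",S2)
```

```text
rear tip pred [0.4884 0.1476 0.1563]
  cam top [0.4905 0.1486 0.1563]
front tip pred px [[192.4342 275.5191]]
  seen [192.3942 425.25  ]
('neck px', -10) [[207.8939 257.1384]]
('neck px', -5) [[207.2134 255.9319]]
('neck px', 0) [[206.5521 254.8318]]
('neck px', 5) [[205.9155 253.8463]]
('neck px', 10) [[205.3084 252.9827]]
  seen hole [206.5288 405.75  ]
tab top cam [0.49   0.1175 0.126 ]
tab tri [ 0.5535  0.1616 -0.595 ]
('saddle', 0.5013, 0.048) [[219.1633 125.3941]
 [244.4837 159.821 ]]
('saddle', 0.5013, -0.048) [[306.8243  97.606 ]
 [334.202  130.3461]]
('saddle', 0.4985, 0.048) [[221.3606 126.3729]
 [246.7736 160.8629]]
('saddle', 0.4985, -0.048) [[309.0476  98.537 ]
 [336.5183 131.3355]]
[([262.3, 222.2], 0.98, np.int64(1373))]
```

View pics/t4b.png

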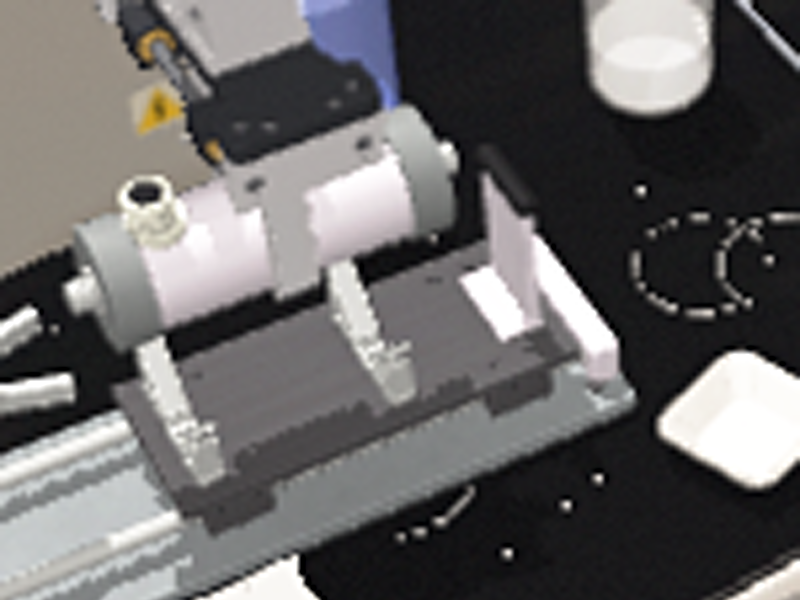

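The close-up shows the cartridge above both saddles (tops at crop (150,340) and (340,262)). The neck is upright to within about 3° and points to the funnel end. I'll shift 2 mm and lower.

Request:
{"op": "play_rows", "data": {"rows": [[5,[0.15,0.15,0],[0,0.03,0]],[5,[0.15,0.15,-1.5],[0,0.03,0]],[5,[0.15,0.15,-3.5],[0,0.03,0]],[5,[0.15,0.15,-5],[0,0.03,0]],[5,[0.15,0.15,-6],[0,0.03,0]],[5,[0.15,0.15,-6.4],[0,0.03,0]],[5,[0.15,0.15,-6.4],[0,0.03,0]],[5,[0.15,0.15,-6.4],[0,0.03,0]]]}}

```text
time: 13.2
tool_pos: [0.5013, 0.2429, 0.0786]
ee_rot: [-3.064, 0.002, 1.471]
wrist_force: [0.6, -0.4, -4.6]
width: 0.0535
```

Request:
{"op": "play_rows", "data": {"rows": [[5,[0,0,0],[0,0,0]],[5,[0,0,0],[0,0,0]],[5,[0,0,0],[0,0,0]]]}}

```text
time: 13.45
tool_pos: [0.5012, 0.243, 0.0786]
ee_rot: [-3.064, 0.002, 1.471]
wrist_force: [-1.4, 0.2, -4.6]
width: 0.0532
```

Request:
{"op": "play_rows", "data": {"rows": [[5,[-0.25,-0.2,0],[0,0,0]],[5,[-0.25,-0.2,-0.4],[0,0,0]],[5,[-0.25,-0.2,-0.8],[0,0,0]],[5,[-0.25,-0.2,-1.1],[0,0,0]],[5,[-0.25,-0.2,-1.1],[0,0,0]],[5,[-0.25,-0.2,-1.1],[0,0,0]]]}}

```text
time: 13.95
tool_pos: [0.5004, 0.2409, 0.068]
ee_rot: [-3.067, 0.002, 1.471]
wrist_force: [4.7, -0.4, 2.7]
width: 0.0538
```

Request:
{"op": "play_rows", "data": {"rows": [[5,[0.3,0,0],[0,0,0]],[5,[0.3,0,-0.1],[0,0,0]],[5,[0.3,0,-0.2],[0,0,0]],[5,[0.3,0,-0.2],[0,0,0]],[5,[0.3,0,-0.2],[0,0,0]]]}}

```text
time: 14.37
tool_pos: [0.5012, 0.2413, 0.0672]
ee_rot: [-3.062, 0.002, 1.472]
wrist_force: [-0.5, -0.7, 10.7]
width: 0.0537
```

Request:
{"op": "play_rows", "data": {"rows": [[6,[0,0,0.1],[0,0,0]],[7,[0,0,0.1],[0,0,0]],[8,[0,0,0.1],[0,0,0]],[8,[0,0,0.1],[0,0,0]],[8,[0,0,0.1],[0,0,0]],[8,[0,0,1.5],[0,0,0]],[8,[0,0,4],[0,0,0]],[8,[0,0,7],[0,0,0]]]}}

```text
time: 15.03
tool_pos: [0.4992, 0.2402, 0.1323]
ee_rot: [-3.056, 0.006, 1.471]
wrist_force: [0.6, 0.5, 0.4]
width: 0.0799
```

Request:
{"op": "play_rows", "data": {"rows": [[8,[0,0,3],[0,-0.03,0]],[8,[0,0,6],[0,-0.08,0]],[4,[-0.4,-3,6],[0,-0.08,0]],[2,[-0.8,-7,6],[0,-0.08,0]],[0,[-1.2,-11,6],[0,-0.08,0]],[0,[-1.5,-14.5,6],[0,-0.08,0]],[0,[-1.5,-15.7,6],[0,-0.08,0]],[0,[-1.5,-15.7,6],[0,-0.08,0]]]}}

```text
time: 15.7
tool_pos: [0.4859, 0.0816, 0.1943]
ee_rot: [-3.141, -0.005, 1.467]
wrist_force: [-0.2, -0.2, -0.0]
width: 0.0438
```

Run:
```python
from h import *
import pickle
o=get_obs();print(o["tool_pos"],o["ee_rot"],o["wrist_force"],o["width"])
S={n:snap(n) for n in("scene","top")};pickle.dump(S,open("s5.pkl","wb"))
a=S["top"]["pixels"][185:275,125:305,::-1];b=S["scene"]["pixels"][230:350,130:330,::-1]
cv2.imwrite("pics/t5.png",np.vstack([cv2.resize(a,(520,260),interpolation=cv2.INTER_CUBIC),cv2.resize(b,(520,312),interpolation=cv2.INTER_CUBIC)]))
```

```text
[0.48589239 0.08159338 0.1943415 ] [-3.14114061 -0.00472121  1.46652072] [-0.16901391 -0.22916356 -0.0465299 ] 0.043836665095181526
```

View pics/t5.png

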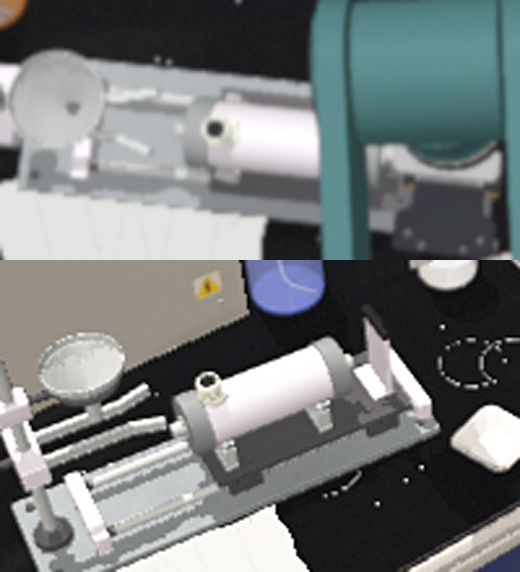

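The cartridge lies in both saddles with the neck up: the hole is at (214,129) in the top half and the rim at (208,383) in the scene half. I'll check its lean numerically before pushing.

Run:
```python
from h import *
import pickle
S=pickle.load(open("s5.pkl","rb"));T=S["top"];C=S["scene"]
g=cv2.cvtColor(T["pixels"],cv2.COLOR_RGB2GRAY).astype(float)
w=np.clip(120-g[226:234,195:203],0,None);yy,xx=np.mgrid[226:234,195:203]
h=((w*xx).sum()/w.sum(),(w*yy).sum()/w.sum());print(h)
n=(125+214.5*180/520-.5,185+129.5*90/260-.5);print(n)
print("neck top", atz(T,n,.13),"expected",np.array([.5027,.2415])+.05*np.array([.1018,.9948]),"bias ~+.002,+.001")
sn=(130+208.5*200/520-.5,230+(383-260+.5)*120/312-.5);print("tri",tri(T,n,C,sn))
```

```text
(np.float64(198.96424452133795), np.float64(229.2479815455594))
(198.75, 229.3269230769231)
neck top [0.50751175 0.29255241 0.13      ] expected [0.50779 0.29124] bias ~+.002,+.001
tri (array([0.50695692, 0.29181898, 0.12814595]), np.float64(0.0027138564213314053))
```

Request:
{"op": "play_rows", "data": {"rows": [[0,[0,0,-2],[0,0,0]],[0,[0,0,-5],[0,0,0]],[0,[0,0,-8],[0,0,0]],[0,[0,0,-9.1],[0,0,0]],[0,[0,0,-9.1],[0,0,0]],[0,[0,0,-9.1],[0,0,0]],[0,[0,0,-9.1],[0,0,0]]]}}

```text
time: 16.38
tool_pos: [0.4874, 0.0846, 0.1054]
ee_rot: [3.139, -0.006, 1.472]
wrist_force: [1.0, 0.6, 0.0]
width: 0.0004
```

Request:
{"op": "play_rows", "data": {"rows": [[0,[0.1,1,0],[0,0,0]],[0,[0.15,1.6,0],[0,0,0]],[0,[0.22,2.2,0],[0,0,0]],[0,[0.3,3,0],[0,0,0]],[0,[0.4,4,0],[0,0,0]],[0,[0.5,5,0],[0,0,0]],[0,[0.6,6,0],[0,0,0]],[0,[0.7,7,0],[0,0,0]]]}}

```text
time: 17.05
tool_pos: [0.4932, 0.1549, 0.1035]
ee_rot: [-3.142, -0.005, 1.471]
wrist_force: [1.1, -3.2, 1.0]
width: 0.0005
```

Request:
{"op": "play_rows", "data": {"rows": [[0,[0.08,0.8,0],[0,0,0]],[0,[0.16,1.6,0],[0,0,0]],[0,[0.24,2.4,0],[0,0,0]],[0,[0.32,3.2,0],[0,0,0]],[0,[0.38,3.8,0],[0,0,0]],[0,[0.42,4.2,0],[0,0,0]],[0,[0.45,4.5,0],[0,0,0]],[0,[0.45,4.5,0],[0,0,0]]]}}

```text
time: 17.72
tool_pos: [0.4973, 0.1996, 0.1033]
ee_rot: [-3.141, -0.006, 1.472]
wrist_force: [-0.1, -0.0, -0.5]
width: 0.0005
```

Request:
{"op": "play_rows", "data": {"rows": [[0,[0.03,0.3,0],[0,0,0]],[0,[0.06,0.6,0],[0,0,0]],[0,[0.09,0.9,0],[0,0,0]],[0,[0.09,0.9,0],[0,0,0]]]}}

```text
time: 18.05
tool_pos: [0.4979, 0.2055, 0.1033]
ee_rot: [-3.14, 0.001, 1.47]
wrist_force: [-1.1, -6.5, 1.0]
width: 0.0003
```

Request:
{"op": "play_rows", "data": {"rows": [[0,[0.02,0.2,0],[0,0,0]],[0,[0.04,0.4,0],[0,0,0]],[0,[0.04,0.4,0],[0,0,0]],[0,[0.04,0.4,0],[0,0,0]]]}}

```text
time: 18.38
tool_pos: [0.4979, 0.2055, 0.1034]
ee_rot: [-3.139, 0.008, 1.469]
wrist_force: [-2.4, -15.6, 5.0]
width: 0.0007
```

Request:
{"op": "play_rows", "data": {"rows": [[0,[-0.1,-1,0],[0,0,0]],[0,[-0.3,-3,0],[0,0,0]],[0,[-0.6,-6,0],[0,0,0]],[0,[-0.8,-8,2],[0,0,0]],[0,[-1,-10,5],[0,0,0]],[0,[-1.2,-13,8],[0,0,0]],[0,[-1.5,-16,10],[0,0,0]],[0,[-2,-20,10],[0,0,0]]]}}

```text
time: 19.05
tool_pos: [0.4817, 0.0119, 0.2095]
ee_rot: [3.13, -0.007, 1.474]
wrist_force: [0.8, -0.5, -0.0]
width: 0.0005
```

Run:
```python
from h import *
import pickle
o=get_obs();print(o["tool_pos"],o["wrist_force"])
S={n:snap(n) for n in("scene","top")};pickle.dump(S,open("s6.pkl","wb"))
T=S["top"];C=S["scene"]
a=T["pixels"][185:275,125:305,::-1];b=C["pixels"][230:350,110:310,::-1]
cv2.imwrite("pics/t6.png",np.vstack([cv2.resize(a,(520,260),interpolation=cv2.INTER_CUBIC),cv2.resize(b,(560,336),interpolation=cv2.INTER_CUBIC)[:,:520]]))
s=np.array([.5027,.2415])
d=np.array([.1018,.9948])
for k in(.095,.104,.110):
    tb=np.r_[s+(k-.125)*d,.126]; ax=np.r_[s+(k-.092)*d,.084]
    print(k,"tab px in crop",[(round((q[0]-110+.5)*2.8),round(260+(q[1]-230+.5)*2.8)) for q in proj(C,tb)],"top",[(round((q[0]-125+.5)*2.889),round((q[1]-185+.5)*2.889)) for q in proj(T,[tb,ax])])
for l in("marker","beaker","jar"):
    x=silhouettes("top",l);print(l,x[0]["point"] if x else None)
```

```text
[0.48169791 0.01192442 0.20953253] [ 0.81618005 -0.46354191 -0.03008255]
0.095 tab px in crop [(365, 360)] top [(316, 141), (285, 142)]
0.104 tab px in crop [(356, 364)] top [(305, 139), (274, 141)]
0.11 tab px in crop [(350, 366)] top [(298, 139), (267, 140)]
marker [273.5, 470.9]
beaker [179.0, 348.1]
jar [239.7, 214.4]
```

View pics/t6.png

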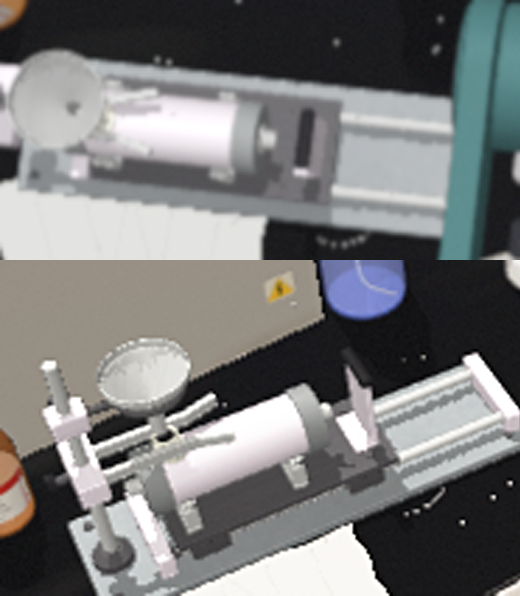

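The carriage is against the stop at the funnel end (tab at top crop (304,139), about 104 mm from its start). The neck sits between the bars under the spout, at about (165,437) in the scene half, and the arm is clear.

```bash
python3 -c "
from bench import *
print(close_job())"
```

```text
the job is handed in; nothing more can be done
None
```

The cartridge is lying in the carriage's two saddles with its neck up and towards the funnel. The carriage is pushed home so the neck stands under the spout. I handed the job in at about 19 s of the 61 s allowed; `close_job()` gives no verdict.

- **Rolling:** I rolled the cartridge about 40 mm along the bench with the fingers either side of it, then rolled it the last few degrees in the grip. It was not lifted until the neck pointed up.
- **Laying and pushing:** I lowered it into the saddles until the sideways force fell to about zero and it was resting on them. I then let go and pushed the tab with closed fingers.

**Last checks**
- **Neck:** it leaned about 3° towards the robot in the saddles, within the roughly 10° the guide bars can right.
- **Carriage:** it came to a hard stop, with the force rising from 6.5 to 15.6 N and no further movement. The final picture shows the tab about 104 mm from where it started and the carriage against its stop.
- **Arm:** it was well clear of everything when I handed in.

**Checks that disagreed**
- **Camera offset:** the top camera read about 2 mm high in x compared with the arm, so I corrected for it.
- **Bystanders:** I never touched the marker, beaker or jar. In the final top view the network found the marker about 3 px from where it first was and the beaker about 6 px. Its jar detection landed on the stand, so the jar's position was not confirmed.

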